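# Slide the chimney blocks up to the end stop

## Robot

A 7-joint arm with a two-finger parallel gripper is mounted at the origin on the work surface. World frame = base frame: x ahead of the robot, y to its left, z up, the work surface at z = 0. Lengths are in m, angles in rad, forces in N, time in s.
With the tool pointing down it reaches from about 0.4 to 0.875 m from the base axis. Payload 19.3 kg.
Tool frame: the origin (TCP) lies at the very end of the fingers, on their centre line; the grasp point (between the pads) lies 19 mm behind it; z points along the fingers, y is the direction in which the jaws open and shut (so a half turn about z gives the same grasp; the last joint's range is limited). The gripper opens to 85 mm and grips with 20 to 120 N. Pads are 22 mm wide; open, the fingers measure 114 mm over their backs; the gripper's body (76 mm by 85 mm) begins 54 mm behind the grasp point. The pads swing forward as they close: fully open they stand 13 mm farther back than shut.
Start: joints at [-1.323, 0.521, -0.036, 1.599, 0.021, 1.021, -0.113], TCP at [0.195, 0.594, 0.198] pointing down, gripper open.
Joint ranges: [-2.91, 2.91], [-0.3, 2.13], [-1.5, 1.42], [0.17, 2.43], [-1.26, 4.41], [0.16, 1.93], [-2.52, 2.52]. Speed limits (rad/s): [1.89, 1.89, 2.39, 2.39, 3.01, 3.01, 3.01].

## Interface

Orientations are given as [roll, pitch, yaw] about the fixed x, y, z axes, in that order (R = Rz(yaw) Ry(pitch) Rx(roll)).
In Python, from workcell import bot gives the robot as it stands.
- The arm moves only by the tool apply_moves, never from a script. Its argument "commands" is a list of rows, each an object with "travel": the shift along the tool's x, y, z in m, a list of three; "twist": the turn, a rotation vector about the tool's x, y, z in degrees, a list of three; "claw": the finger opening in m, from 0 to 0.0854. A call has 1 to 10 rows; each row is the pose to reach, as a shift and turn from the pose commanded when the call began, along the tool's axes at that moment; what a row does not reach only later rows make up. A row lasts 1/10 s, in which the tool goes at most 50 mm and 8.59 degrees, less where a joint would pass 70% of its speed; a pose out of reach is approached as far as the arm can. A call with a gripper value outside its range is refused whole. The fingers move at their own pace and stop on an object; "force" is the grip in N (left out, the last holds). Time passes only in rows, so rows that repeat a pose let the fingers close. It gives the time, the measured TCP pose, the force and the opening at its end, in the units of the state.
- bot.observe(): the state, without advancing time (a new reading comes with each control period).
- bot.grab_frame(name): name is "side" or "top" or "wrist"; returns a dict with "frame" (420x560x3 uint8, blue, green, red), "fx", "fy", "cx", "cy" (pixels), "pose" (4x4, takes a point from camera to world coordinates); the wrist camera has in their place "tool_from_camera" (4x4, takes a point from camera to tool coordinates, whose origin is the TCP and whose axes are the flange's). Camera axes: x right, y up, looking along -z (the intrinsics and any distortion apply to the point x, -y, -z); pixel columns grow to the right and rows downward; lengths in m; the calibration is good to about 2 mm. A picture is of the moment at which its call begins: read the wrist's pose just before it. There is no depth.
- bot.job_done(): hands the job in, once; it reports no verdict.
The state is a dict: "clock": time; "qpos": joint angles; "qd": joint speeds; "joint_efforts": joint torques, N m; "position": TCP position; "tool_rot": TCP orientation; "force": force on the tool from outside, world axes, zero at the start; "moment": the same for the moment, N m; "grip_width": finger opening in m.
Only numpy, scipy, OpenCV 4.12 (cv2) and the standard library are available. Lean on these libraries where they do the work, as an engineer would, in place of code of your own. Each camera call takes 0.05 s, during which the arm holds its last target.

## Task

Four little chimney blocks stand in a row in the channel of the wooden rail. Without lifting or tipping them, push the row from behind with the fingertips, so that it slides along as one closed train until it is fully home against the end stop: the first block against the stop and all four touching. Touch only the last block, the one farthest from the stop, do not let gaps open in the row, and leave the jar, the chimney cap and the brush where they are.

Things in the scene. Friction and masses are not known exactly. Their poses are not given: they have to be found in the camera images.
- rail: light wooden assembly rail, fixed to the table: a base board 96 mm wide, 400 mm long, 12 mm thick, with two battens along it, 12 mm wide and rising 8 mm above the board (tops 20 mm above the table). Between the battens runs a straight channel 43 mm wide, its floor 12 mm above the table. Origin: centre of the board's underside; y runs along the channel, x across it, z up. Both ends of the channel are open apart from the end stop
- stop: dark wooden end stop, screwed down with two steel bolts across one end of the channel (either end, +y or -y of the rail; it differs from start to start): 72 mm across the rail, 20 mm along it, 32 mm high above the channel floor, bolt heads 4 mm more. Origin: centre of its underside, on the channel floor, 170 mm from the rail's origin, so the face the row meets is 10 mm from this origin, towards the rail's middle. The other end of the rail has only two empty screw holes
- block_A: cast plaster chimney block, off-white, 40 x 40 mm in plan, 36 mm high, with an 18 x 18 mm flue hole from top to bottom; about 60 g; stands upright and loose in the channel of the rail. Origin: centre of its underside; z up, y along the rail. A stands at the row's -y end (rail axes). The four blocks A, B, C, D stand in this order, touching, in a row 160 mm long, clear of the stop by 50 to 110 mm. They slide on the wood under a light push (a few N at most for the whole row).
- block_B: cast plaster chimney block, off-white, 40 x 40 mm in plan, 36 mm high, with an 18 x 18 mm flue hole from top to bottom; about 60 g; stands upright and loose in the channel of the rail. Origin: centre of its underside; z up, y along the rail. Second in the row, between A and C.
- block_C: cast plaster chimney block, off-white, 40 x 40 mm in plan, 36 mm high, with an 18 x 18 mm flue hole from top to bottom; about 60 g; stands upright and loose in the channel of the rail. Origin: centre of its underside; z up, y along the rail. Third in the row, between B and D.
- block_D: cast plaster chimney block, off-white, 40 x 40 mm in plan, 36 mm high, with an 18 x 18 mm flue hole from top to bottom; about 60 g; stands upright and loose in the channel of the rail. Origin: centre of its underside; z up, y along the rail. D stands at the row's +y end (rail axes).
- glue_jar: glue jar with a white lid, 54 mm wide, 68 mm high, standing on the table on the far side of the rail; to be left alone. Origin: centre of its underside
- cap: chimney cap: a grey slab 58 x 58 mm on four little feet, 26 mm high overall, standing on the table on the far side of the rail; to be left alone. Origin: centre of its underside
- brush: paint brush, 190 mm long, lying on the table on the robot's side of the rail, roughly along it; to be left alone. Origin: under its middle; x along the handle
Mind the look-alikes: they are no part of the job. Leave any pink look-alike of the block_B alone. Leave any pink look-alike of the block_D alone.

How it is judged:
At the end, for the whole second after the job is handed in: The first block is within 2.5 mm of the end stop's face, neighbouring blocks are within 2.5 mm of touching, all four stand upright on the channel floor and are at rest (((y of stop in the frame of rail above 0 m and horizontal distance between block_D and stop below 0.0325 m) or (y of stop in the frame of rail below 0 m and horizontal distance between block_A and stop below 0.0325 m)) and distance between block_A and block_B below 0.0425 m and distance between block_B and block_C below 0.0425 m and distance between block_C and block_D below 0.0425 m and angle between each of block_A, block_B, block_C, block_D's own z axis and vertical below 0.1 rad and height (world z) of each of block_A, block_B, block_C, block_D below 0.016 m and linear speed of each of block_A, block_B, block_C, block_D below 0.01 m/s).
It fails at once if a block is lifted off the channel floor (more than 8 mm) (height (world z) of any of block_A, block_B, block_C, block_D above 0.02 m).
It fails at once if a block is tipped (more than 20 degrees) (angle between any of block_A, block_B, block_C, block_D's own z axis and vertical above 0.35 rad).
It fails at once if the row comes apart (a gap of more than 8 mm between neighbours) (distance between block_A and block_B above 0.048 m or distance between block_B and block_C above 0.048 m or distance between block_C and block_D above 0.048 m).
It fails at once if the fingers press on a block other than the last one, farthest from the stop (more than 1 N) (contact force between the fingers and block_B above 1 N or contact force between the fingers and block_C above 1 N or (y of stop in the frame of rail above 0 m and contact force between the fingers and block_D above 1 N) or (y of stop in the frame of rail below 0 m and contact force between the fingers and block_A above 1 N)).
It fails at once if the jar, the cap or the brush is moved (more than 15 mm) (distance of any of glue_jar, cap, brush from where it was at the start of the episode above 0.015 m).
It also fails if it takes over 38 s, if anything falls off the work surface, if the arm or the gripper's body presses on something with over 40 N, if the wrist force passes 120 N, or if a joint passes its speed limit or range.

## Working session

There is one attempt and no reset: what is moved stays moved. The work goes in short steps, Python scripts to look and compute and a tool call to move; the robot and the scene stay as the last step left them, time stands still between calls to the robot, and variables do not carry over. Pictures are saved under pics/ and viewed, and the job is handed in when it is done.

Besides the shell and the picture viewer there is one more tool, called after "Call:" as a command line: name --argument value ..., lists and objects as JSON in quotes. apply_moves: Moves the arm, as the interface text tells. Its arguments: {"type":"object","properties":{"commands":{"type":"array"},"force":{"type":"number"}},"required":["commands"]}

```bash
mkdir -p pics; ls
python3 - <<'E'
from workcell import bot
import cv2,json,numpy as np
s=bot.observe(); print({k:np.round(v,3).tolist() for k,v in s.items()})
for n in("side","top","wrist"):
    f=bot.grab_frame(n); cv2.imwrite(f"pics/{n}0.png",f["frame"])
    print(n,{k:(np.round(v,4).tolist()) for k,v in f.items() if k!="frame"})
E
```

```text
pics
{'clock': 0.0, 'qpos': [-1.323, 0.522, -0.036, 1.6, 0.021, 1.021, -0.113], 'qd': [0.0, 0.0, -0.0, 0.002, -0.001, -0.0, 0.001], 'joint_efforts': [0.001, -92.708, 1.98, -36.995, 0.018, 0.008, -0.0], 'position': [0.195, 0.593, 0.197], 'tool_rot': [-3.141, 0.0, 2.824], 'force': [0.167, 0.39, -0.451], 'moment': [-0.003, -0.01, 0.012], 'grip_width': 0.085}
side {'fx': 517.9424, 'fy': 517.9424, 'cx': 283.963, 'cy': 215.8908, 'pose': [[0.9988, 0.0268, -0.0406, 0.543], [-0.048, 0.6792, -0.7324, -0.4871], [0.0079, 0.7335, 0.6796, 0.5379], [0.0, 0.0, 0.0, 1.0]]}
top {'fx': 509.1203, 'fy': 509.1203, 'cx': 277.2525, 'cy': 212.6051, 'pose': [[-0.0348, 0.9712, -0.2358, 0.3825], [-0.9994, -0.0343, 0.0062, 0.0627], [-0.0021, 0.2359, 0.9718, 0.9366], [0.0, 0.0, 0.0, 1.0]]}
wrist {'fx': 334.7164, 'fy': 334.7164, 'cx': 280.3056, 'cy': 209.8515, 'tool_from_camera': [[0.0007, 0.9615, 0.2749, 0.07], [1.0, -0.0008, 0.0004, -0.0001], [0.0006, 0.2749, -0.9615, -0.1772], [0.0, 0.0, 0.0, 1.0]]}
```

View pics/side0.png

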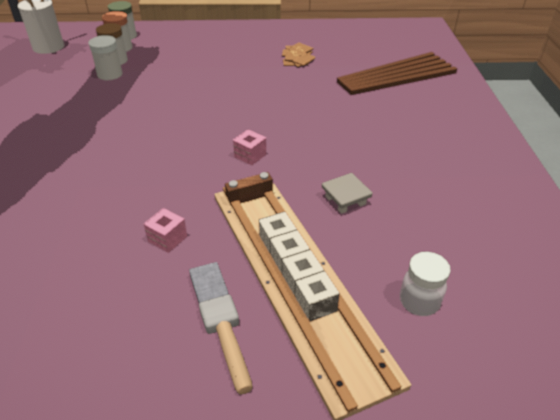

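View pics/top0.png

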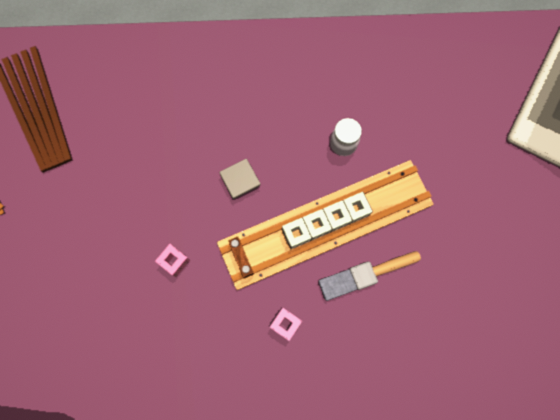

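View pics/wrist0.png

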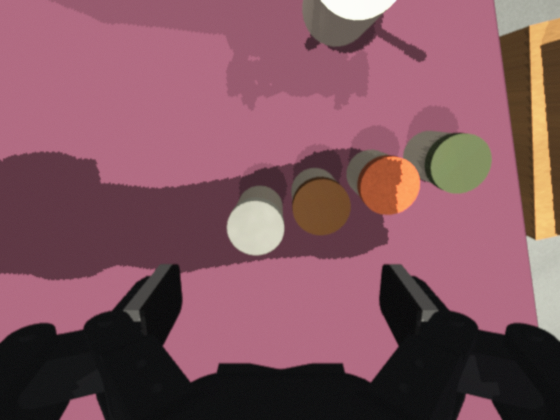

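The top view shows the stop at the left end of the rail, near (241,257), and the white row at (297,232), (317,224), (338,215) and (358,207).

Things that could be taken for the target:
- The four white blocks above.
- The pink look-alikes at (172,260) and (286,324).

The last block, farthest from the stop, is the white one at (358,207). It appears in the side view at (317,293). Next I'll measure it and check a close crop.

```bash
cat > h.py <<'E'
import numpy as np,cv2
def ray(f,uv,z,pose=None):
    P=f["pose"] if pose is None else pose
    P=np.array(P); u,v=uv
    d=P[:3,:3]@np.array([(u-f["cx"])/f["fx"],-(v-f["cy"])/f["fy"],-1.])
    o=P[:3,3]; return o+d*(z-o[2])/d[2]
def proj(f,p,pose=None):
    P=np.array(f["pose"] if pose is None else pose); c=P[:3,:3].T@(np.array(p)-P[:3,3])
    return np.array([f["cx"]+f["fx"]*c[0]/-c[2], f["cy"]-f["fy"]*c[1]/-c[2]])
E
python3 - <<'E'
from workcell import bot
from h import *
for n,(x0,x1,y0,y1) in {"top":(210,440,150,295),"side":(205,410,165,415)}.items():
    f=bot.grab_frame(n); im=f["frame"]; hsv=cv2.cvtColor(im,cv2.COLOR_BGR2HSV)
    roi=np.zeros(im.shape[:2],np.uint8); roi[y0:y1,x0:x1]=1
    m=((hsv[...,1]<60)&(hsv[...,2]>170)&(roi>0)).astype(np.uint8)
    nn,l,st,c=cv2.connectedComponentsWithStats(m)
    for i in range(1,nn):
        if st[i,4]>60:
            cn,_=cv2.findContours((l==i).astype(np.uint8),0,2)
            r=cv2.minAreaRect(np.vstack(cn)); 
            print(n,st[i],c[i].round(1),np.round(r[0],1),np.round(r[1],1),round(r[2],1),ray(f,r[0],.048).round(4))
    # wood: rail board outline
    w=((hsv[...,0]>8)&(hsv[...,0]<28)&(hsv[...,1]>90)&(hsv[...,2]>90)&(roi>0)).astype(np.uint8)
    if n=="top": 
        w[:, :]=cv2.morphologyEx(w,cv2.MORPH_CLOSE,np.ones((25,25)))
        nn,l,st,c=cv2.connectedComponentsWithStats(w); i=1+np.argmax(st[1:,4])
        cn,_=cv2.findContours((l==i).astype(np.uint8),0,2); r=cv2.minAreaRect(np.vstack(cn))
        b=cv2.boxPoints(r); print(b.round(1)); print([ray(f,p,.012)[:2].round(4).tolist() for p in b])
    s=4 if n=="top" else 3
    crop=im[y0:y1,x0:x1] if n=="top" else im[165:365,205:405]
    cv2.imwrite(f"pics/crop_{n}.png",cv2.resize(crop,None,fx=3,fy=3,interpolation=cv2.INTER_CUBIC))
E
```

```text
top [220 159  40  38 854] [239.5 177.5] [239.4 177.3] [28.6 30. ] 63.4 [0.6669 0.1239 0.048 ]
top [ 283  192   89   54 1617] [326.8 218.8] [326.9 218.6] [22.6 88.1] 66.8 [ 0.5839 -0.0314  0.048 ]
top [351 262  27  26 449] [363.8 274.8] [363.8 274.8] [22.5 20.6] 68.2 [ 0.4813 -0.0899  0.048 ]
[[215.4 241.7]
 [413.8 156.6]
 [434.6 205. ]
 [236.2 290.1]]
[[0.5558, 0.1727], [0.7081, -0.2089], [0.6111, -0.2384], [0.4659, 0.1359]]
side [324 174  47  29 776] [346.6 187.9] [347.  187.6] [25.2 41. ] 70.6 [0.6686 0.0988 0.048 ]
side [ 259  212   80   92 2339] [298.1 257.7] [297.1 257.2] [104.6  30.9] 56.8 [ 0.5854 -0.0376  0.048 ]
side [205 295  32  31 706] [219. 310.] [218.3 309.9] [24.9 31.4] 72.9 [ 0.4883 -0.1167  0.048 ]
```

View pics/crop_top.png

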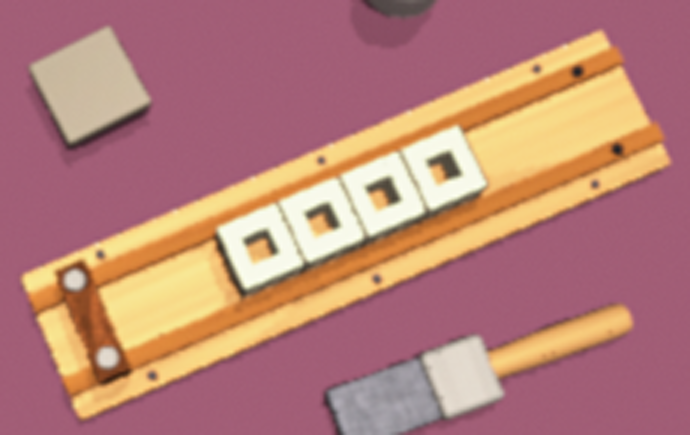

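View pics/crop_side.png

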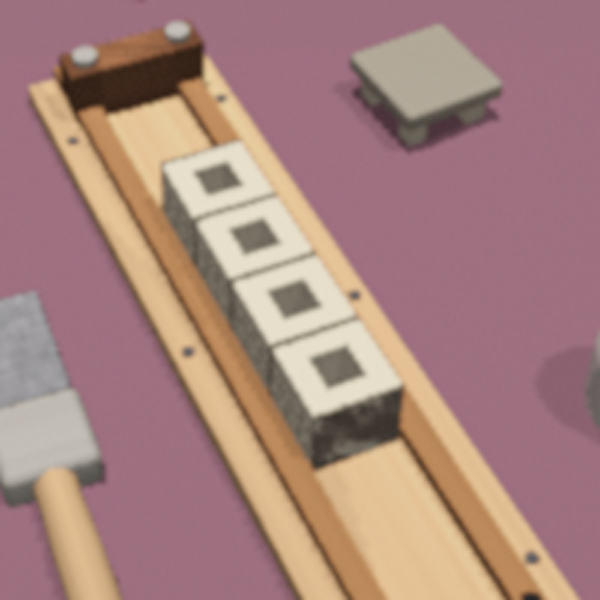

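Run:
```python
from workcell import bot
from h import *
f=bot.grab_frame("top"); g=bot.grab_frame("side")
def T(x,y,z): return ray(f,(210+x/3-.33,150+y/3-.33),z)[:2]
def S(x,y,z): return ray(g,(205+x/3-.33,165+y/3-.33),z)[:2]
c=[T(*p,.012) for p in((22,275),(82,418),(603,32),(669,160))]
d=(c[2]+c[3]-c[0]-c[1])/2; print("rail c",np.mean(c,0).round(4),"len",np.linalg.norm(d),"w",np.linalg.norm(c[1]-c[0]),np.linalg.norm(c[3]-c[2]),"ang",np.degrees(np.arctan2(d[1],d[0])))
for nm,F,pts in(("top",T,((218,228),(245,293),(486,183),(458,126))),("side",S,((163,165),(240,142),(402,386),(312,416)))):
    r=[F(*p,.048) for p in pts]; print(nm,np.round(r,4).tolist(),"ctr",np.mean(r,0).round(4))
    a=(r[0]+r[1])/2;b=(r[2]+r[3])/2; e=b-a; print(" front",a.round(4),"back",b.round(4),"len",np.linalg.norm(e),"ang",np.degrees(np.arctan2(e[1],e[0])))
s=[T(75,280,.048),T(107,357,.048)]; print("bolts top",np.round(s,4).tolist(),np.mean(s,0))
s=[S(85,54,.048),S(178,30,.048)]; print("bolts side",np.round(s,4).tolist(),np.mean(s,0))
print(bot.observe()["clock"])
```

```text
rail c [ 0.585  -0.0333] len 0.39843154558625166 w 0.09540518905114746 0.09187343025733118 ang -68.5115893404951
top [[0.5738, 0.0488], [0.5342, 0.0344], [0.5957, -0.1126], [0.6317, -0.0985]] ctr [ 0.5839 -0.032 ]
 front [0.554  0.0416] back [ 0.6137 -0.1055] len 0.15884243910193332 ang -67.907764748367
side [[0.5375, 0.0346], [0.5737, 0.0489], [0.6313, -0.0982], [0.5941, -0.1116]] ctr [ 0.5841 -0.0316]
 front [0.5556 0.0417] back [ 0.6127 -0.1049] len 0.15738538164651 ang -68.7175647389632
bolts top [[0.5454, 0.1344], [0.4992, 0.1164]] [0.52233226 0.1253847 ]
bolts side [[0.4997, 0.1168], [0.5464, 0.1343]] [0.52305383 0.12552933]
0.35
```

```bash
cat >> h.py <<'E'
from scipy.spatial.transform import Rotation as R
def rel(s,target,yaw_deg):
    R0=R.from_euler('xyz',s["tool_rot"]); R1=R.from_euler('xyz',[np.pi,0,np.radians(yaw_deg)])
    return R0.inv().apply(np.array(target)-s["position"]).round(4), np.degrees((R0.inv()*R1).as_rotvec()).round(2)
RC=np.array([.585,-.0325]); ANG=111.5; U=np.array([np.cos(np.radians(ANG)),np.sin(np.radians(ANG))])
def at(s,z): return np.append(RC+s*U,z)
E
python3 - <<'E'
from workcell import bot
from h import *
s=bot.observe(); print(at(-.115,.13),rel(s,at(-.115,.13),ANG))
E
```

```text
[ 0.62714764 -0.13949802  0.13      ] (array([-0.6393, -0.5614,  0.0679]), array([-1.000e-02,  1.000e-02,  5.029e+01]))
```

Call:
apply_moves --commands '[{"travel": [-0.037,-0.033,0],"twist": [0,0,5],"claw": 0},{"travel": [-0.074,-0.066,0],"twist": [0,0,10],"claw": 0},{"travel": [-0.111,-0.098,0],"twist": [0,0,15],"claw": 0},{"travel": [-0.148,-0.13,0],"twist": [0,0,20],"claw": 0},{"travel": [-0.185,-0.163,0],"twist": [0,0,25],"claw": 0},{"travel": [-0.222,-0.195,0],"twist": [0,0,30],"claw": 0},{"travel": [-0.259,-0.228,0],"twist": [0,0,35],"claw": 0},{"travel": [-0.296,-0.26,0],"twist": [0,0,40],"claw": 0},{"travel": [-0.333,-0.293,0],"twist": [0,0,45],"claw": 0},{"travel": [-0.37,-0.325,0],"twist": [0,0,50],"claw": 0}]' --force 40

```text
clock: 1.35
position: [0.4459, 0.1675, 0.1982]
tool_rot: [3.141, -0.0, 1.948]
force: [0.2, 1.6, 0.4]
grip_width: 0.0
```

Run:
```python
from workcell import bot
from h import *
s=bot.observe(); print(s["position"],s["qpos"],rel(s,at(-.115,.13),ANG))
```

```text
[0.44591593 0.16751916 0.19821477] [-0.72658981  0.29475873  0.30020219  1.99130375 -0.11285307  0.87046301
  0.01112719] (array([-0.3522,  0.0555,  0.0682]), array([ 0.04, -0.01,  0.09]))
```

Call:
apply_moves --commands '[{"travel": [-0.045,0.007,0.005],"twist": [0,0,0],"claw": 0},{"travel": [-0.09,0.014,0.01],"twist": [0,0,0],"claw": 0},{"travel": [-0.135,0.021,0.015],"twist": [0,0,0],"claw": 0},{"travel": [-0.18,0.028,0.02],"twist": [0,0,0],"claw": 0},{"travel": [-0.225,0.035,0.03],"twist": [0,0,0],"claw": 0},{"travel": [-0.27,0.042,0.045],"twist": [0,0,0],"claw": 0},{"travel": [-0.315,0.049,0.058],"twist": [0,0,0],"claw": 0},{"travel": [-0.35,0.055,0.068],"twist": [0,0,0],"claw": 0},{"travel": [-0.35,0.055,0.068],"twist": [0,0,0],"claw": 0},{"travel": [-0.35,0.055,0.068],"twist": [0,0,0],"claw": 0}]'

```text
clock: 2.35
position: [0.6259, -0.1358, 0.1293]
tool_rot: [-3.141, -0.0, 1.95]
force: [0.7, 0.5, 0.4]
grip_width: -0.0001
```

Run:
```python
from workcell import bot
from h import *
s=bot.observe(); print(s["position"],s["qpos"],s["force"],rel(s,at(-.115,.13),ANG))
f=bot.grab_frame("wrist")
M=np.eye(4);M[:3,:3]=R.from_euler('xyz',s["tool_rot"]).as_matrix();M[:3,3]=s["position"];P=M@f["tool_from_camera"]
im=f["frame"].copy()
# expected back face top edge, and channel
for sy,x,z in((-.08,-.02,.048),(-.08,.02,.048),(-.08,-.02,.012),(-.08,.02,.012)):
    V=np.array([-U[1],U[0]]); p=np.append(RC+sy*U+x*V,z); u=proj(f,p,P); print(u); cv2.circle(im,tuple(int(round(a)) for a in u),3,(0,0,255),-1)
cv2.imwrite("pics/w1.png",im); cv2.imwrite("pics/s1.png",bot.grab_frame("side")["frame"])
```

```text
[ 0.6259227  -0.13582816  0.1292829 ] [-0.08512476  0.64504909  0.3181506   1.63113467 -0.24128071  0.90527885
  0.70221683] [0.7473364  0.46080612 0.44794505] (array([-0.0039, -0.0002, -0.0007]), array([-0.05, -0.02,  0.22]))
[306.64601471 166.13646944]
[254.97777814 165.89541765]
[303.59650403 160.00898407]
[258.01660599 159.79637151]
```

View pics/w1.png

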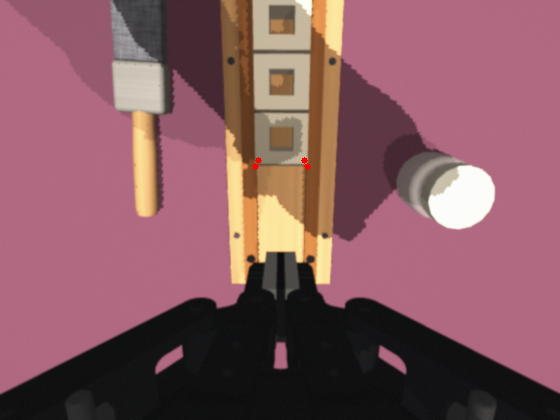

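View pics/s1.png

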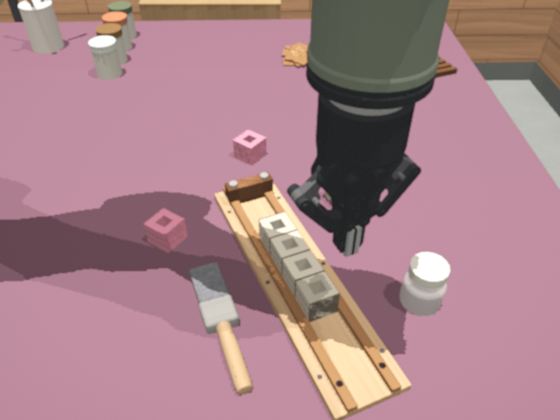

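The predicted edge of the back face, at (255..307, 166), matches the block edge in the wrist picture at (254..309, 165). The fingers are centred on the channel at column 281. The side view shows the row, brush, jar and cap undisturbed. Now I'll descend behind the last block.

Call:
apply_moves --commands '[{"travel": [0,0,0.025],"twist": [0,0,0],"claw": 0},{"travel": [0,0,0.05],"twist": [0,0,0],"claw": 0},{"travel": [0,0,0.075],"twist": [0,0,0],"claw": 0},{"travel": [0,0,0.095],"twist": [0,0,0],"claw": 0},{"travel": [0,0,0.106],"twist": [0,0,0],"claw": 0},{"travel": [0,0,0.106],"twist": [0,0,0],"claw": 0},{"travel": [0,0,0.106],"twist": [0,0,0],"claw": 0}]'

```text
clock: 3.15
position: [0.6267, -0.1349, 0.0249]
tool_rot: [3.141, 0.0, 1.952]
force: [-0.7, -0.1, 0.4]
grip_width: 0.0
```

Run:
```python
from workcell import bot
from h import *
s=bot.observe(); print(s["position"],s["force"],rel(s,at(-.091,.022),ANG), (s["position"][:2]-RC)@U)
cv2.imwrite("pics/w2.png",bot.grab_frame("wrist")["frame"])
```

```text
[ 0.6266536  -0.13493654  0.02487315] [-0.72270378 -0.14484921  0.37609436] (array([ 0.0196, -0.0011,  0.0029]), array([0.05, 0.02, 0.32])) -0.11057484881458302
```

View pics/w2.png

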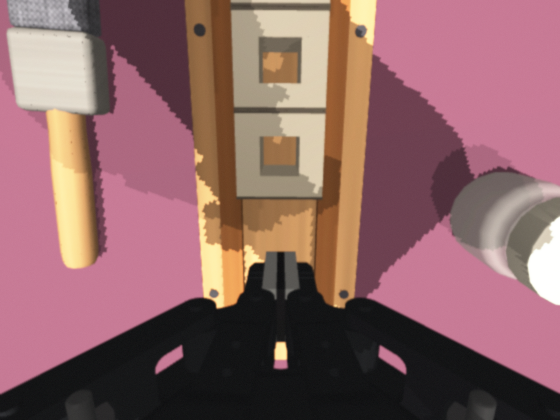

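Call:
apply_moves --commands '[{"travel": [0.005,-0.001,0.001],"twist": [0,0,0.3],"claw": 0},{"travel": [0.01,-0.001,0.001],"twist": [0,0,0.3],"claw": 0},{"travel": [0.013,-0.001,0.001],"twist": [0,0,0.3],"claw": 0},{"travel": [0.015,-0.001,0.001],"twist": [0,0,0.3],"claw": 0},{"travel": [0.017,-0.001,0.001],"twist": [0,0,0.3],"claw": 0},{"travel": [0.019,-0.001,0.001],"twist": [0,0,0.3],"claw": 0},{"travel": [0.021,-0.001,0.001],"twist": [0,0,0.3],"claw": 0},{"travel": [0.023,-0.001,0.001],"twist": [0,0,0.3],"claw": 0},{"travel": [0.025,-0.001,0.001],"twist": [0,0,0.3],"claw": 0},{"travel": [0.027,-0.001,0.001],"twist": [0,0,0.3],"claw": 0}]'

```text
clock: 4.2
position: [0.6152, -0.1104, 0.0229]
tool_rot: [-3.142, -0.0, 1.946]
force: [0.8, 0.0, -0.6]
grip_width: 0.0
```

Run:
```python
from workcell import bot
from h import *
s=bot.observe(); print(s["position"],s["force"],rel(s,at(-.011,.022),ANG), (s["position"][:2]-RC)@U, s["force"][:2]@U)
cv2.imwrite("pics/w3.png",bot.grab_frame("wrist")["frame"])
```

```text
[ 0.61517285 -0.11040731  0.02289467] [ 0.80038392  0.02074072 -0.57207384] (array([0.0725, 0.0005, 0.0009]), array([-0.  , -0.  , -0.01])) -0.08354471524351736 -0.2740441552657218
```

View pics/w3.png

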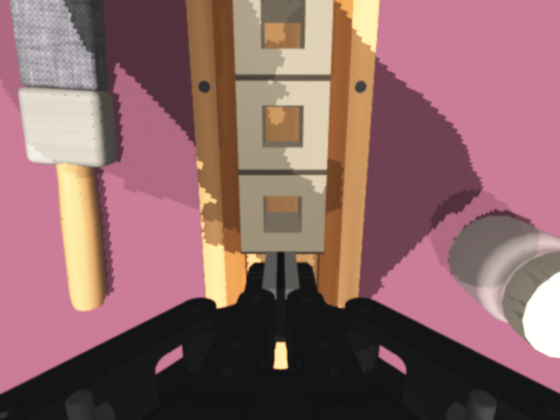

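Run:
```python
from workcell import bot
from h import *
s=bot.observe(); f=bot.grab_frame("wrist")
M=np.eye(4);M[:3,:3]=R.from_euler('xyz',s["tool_rot"]).as_matrix();M[:3,3]=s["position"];P=M@f["tool_from_camera"]
for r in (252,172,77): print(((ray(f,(282,r),.048,P)[:2]-RC)@U).round(4))
g=bot.grab_frame("side"); cv2.imwrite("pics/s3.png",cv2.resize(g["frame"][165:365,205:405],None,fx=3,fy=3,interpolation=cv2.INTER_CUBIC))
```

```text
-0.0784
-0.0389
0.0017
```

View pics/s3.png

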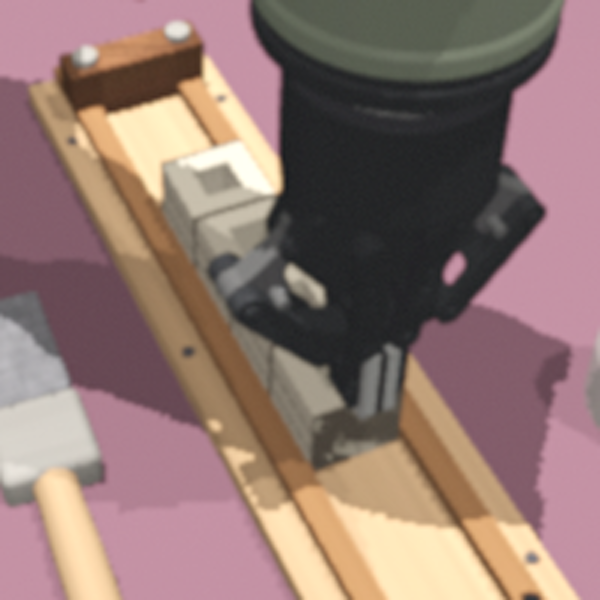

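The row has not moved yet, so contact is still to come. I'll keep pushing slowly.

Call:
apply_moves --commands '[{"travel": [0.002,0,0.001],"twist": [0,0,0],"claw": 0},{"travel": [0.004,0,0.001],"twist": [0,0,0],"claw": 0},{"travel": [0.006,0,0.001],"twist": [0,0,0],"claw": 0},{"travel": [0.008,0,0.001],"twist": [0,0,0],"claw": 0},{"travel": [0.01,0,0.001],"twist": [0,0,0],"claw": 0},{"travel": [0.012,0,0.001],"twist": [0,0,0],"claw": 0},{"travel": [0.014,0,0.001],"twist": [0,0,0],"claw": 0},{"travel": [0.016,0,0.001],"twist": [0,0,0],"claw": 0},{"travel": [0.018,0,0.001],"twist": [0,0,0],"claw": 0},{"travel": [0.02,0,0.001],"twist": [0,0,0],"claw": 0}]'

```text
clock: 5.35
position: [0.6079, -0.0918, 0.0219]
tool_rot: [3.142, 0.0, 1.946]
force: [0.5, -0.1, 0.3]
grip_width: 0.0001
```

```bash
cat > chk.py <<'E'
from workcell import bot
from h import *
import sys
n=sys.argv[1]; rows=[int(a) for a in sys.argv[2:]]
s=bot.observe(); f=bot.grab_frame("wrist")
print(s["clock"],s["position"],s["force"],"push F",s["force"][:2]@U,"s",(s["position"][:2]-RC)@U, rel(s,at(-.011,.022),ANG))
M=np.eye(4);M[:3,:3]=R.from_euler('xyz',s["tool_rot"]).as_matrix();M[:3,3]=s["position"];P=M@f["tool_from_camera"]
g=cv2.cvtColor(f["frame"],cv2.COLOR_BGR2GRAY)[:262,250:258].mean(1)
d=[i for i in range(3,258) if g[i]<g[i-3]-25 and g[i]==g[max(0,i-3):i+4].min()]
for r in d: print(r,((ray(f,(254,r),.048,P)[:2]-RC)@U).round(4))
cv2.imwrite(f"pics/w{n}.png",f["frame"]); g=bot.grab_frame("side"); cv2.imwrite(f"pics/s{n}.png",cv2.resize(g["frame"][165:365,205:405],None,fx=3,fy=3,interpolation=cv2.INTER_CUBIC))
E
python3 chk.py 4
```

```text
5.35 [ 0.60787564 -0.09175573  0.02191538] [ 0.52527721 -0.07312618  0.29745179] push F -0.26055262260365536 s -0.06351651886444094 (array([ 0.0525,  0.0004, -0.0001]), array([ 0.  ,  0.  , -0.01]))
23 0.0417
126 0.0012
215 -0.0395
```

View pics/w4.png

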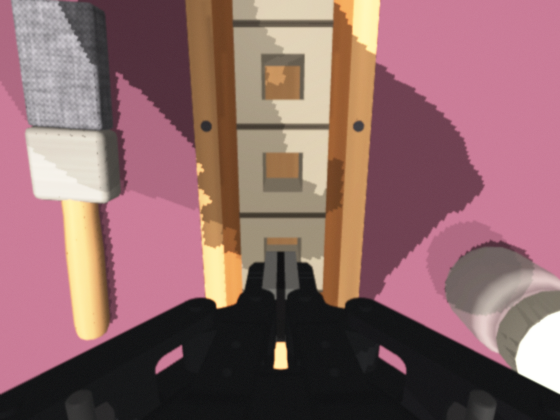

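View pics/s4.png

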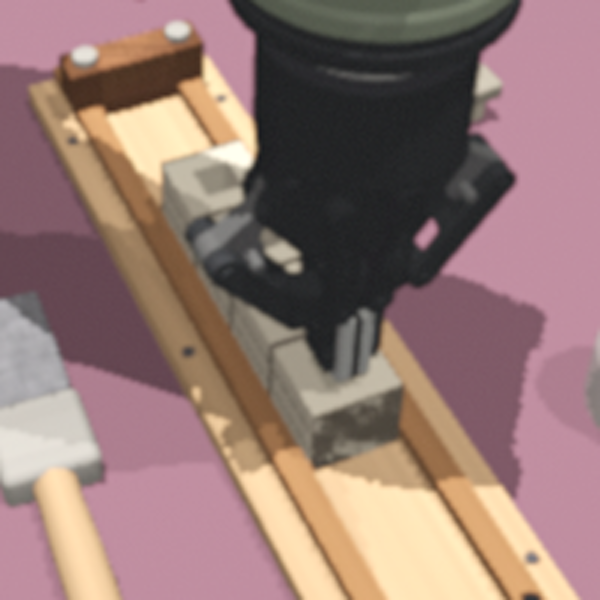

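The side picture shows the row unmoved and the fingertips apparently over the last block's top, at crop (350,378). That disagrees with a TCP height of 0.022. I'm stopping to check where the tips really are.

Run:
```python
from workcell import bot
from h import *
s=bot.observe(); g=bot.grab_frame("side"); t=bot.grab_frame("top"); f=bot.grab_frame("wrist")
print("TCP proj side",proj(g,s["position"]),"crop",(proj(g,s["position"])-[205,165])*3,"top",proj(t,s["position"]))
C=np.array(f["tool_from_camera"]); 
for z in(0,-.02,-.04,-.06):
  print(z,"wrist",proj(f,[0,0,z],C),proj(f,[.011,0,z],C))
# along vertical through TCP in side crop
for dz in (0,.01,.02,.03,.04,.05): print(dz,(proj(g,s["position"]+[0,0,dz])-[205,165])*3)
cv2.imwrite("pics/s4b.png",cv2.resize(g["frame"][235:335,265:375],None,fx=6,fy=6,interpolation=cv2.INTER_CUBIC))
cv2.imwrite("pics/t4b.png",cv2.resize(t["frame"][150:295,210:440],None,fx=3,fy=3,interpolation=cv2.INTER_CUBIC))
print(s["qpos"])
```

```text
TCP proj side [317.52351878 303.00628538] crop [337.57055635 414.01885614] top [357.31076517 208.08330602]
0 wrist [280.92156909 242.25230601] [280.94519021 223.80016608]
-0.02 wrist [280.9743125  256.73278942] [281.00160356 236.42194784]
-0.04 wrist [281.04048045 274.89892473] [281.07266928 252.32201324]
-0.06 wrist [281.12594565 298.36303959] [281.16494789 272.96819839]
0 [337.57055635 414.01885614]
0.01 [338.83989896 398.89620935]
0.02 [340.13665396 383.44697777]
0.03 [341.46171905 367.66046666]
0.04 [342.81603151 351.52550915]
0.05 [344.20057051 335.03043993]
[-0.12546773  0.75336698  0.26742243  1.75978067 -0.2963082   0.66812838
  0.68235945]
```

View pics/s4b.png

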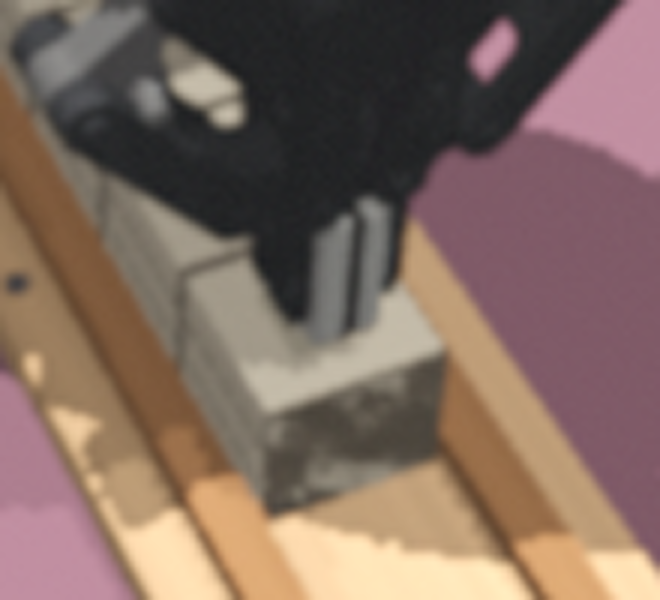

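View pics/t4b.png

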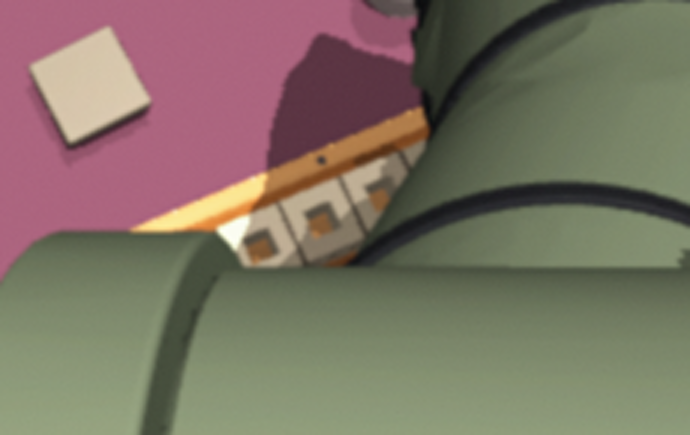

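The arm's own reading and the wrist scale agree with each other, but the real tips hover at about z 0.048, just above the block top. So the shut fingers end roughly 25 mm short of the stated TCP. Nothing was touched. I'll lift a little, go back behind the block, measure the tip height and then go lower.

Call:
apply_moves --commands '[{"travel": [0,0,-0.008],"twist": [0,0,0],"claw": 0},{"travel": [0,0,-0.016],"twist": [0,0,0],"claw": 0},{"travel": [-0.005,0,-0.02],"twist": [0,0,0],"claw": 0},{"travel": [-0.015,0,-0.02],"twist": [0,0,0],"claw": 0},{"travel": [-0.025,0,-0.02],"twist": [0,0,0],"claw": 0},{"travel": [-0.035,0,-0.02],"twist": [0,0,0],"claw": 0},{"travel": [-0.045,0,-0.02],"twist": [0,0,0],"claw": 0},{"travel": [-0.055,0,-0.01],"twist": [0,0,0],"claw": 0},{"travel": [-0.055,0,0],"twist": [0,0,0],"claw": 0},{"travel": [-0.055,0,0],"twist": [0,0,0],"claw": 0}]'

```text
clock: 6.6
position: [0.6268, -0.1429, 0.0197]
tool_rot: [-3.139, -0.002, 1.946]
force: [-0.9, -0.2, 0.1]
grip_width: -0.0005
```

Run:
```python
from workcell import bot
from h import *
s=bot.observe(); g=bot.grab_frame("side")
print(s["clock"],s["position"],s["force"],"s",(s["position"][:2]-RC)@U)
x0,y0=270,245
cv2.imwrite("pics/s5.png",cv2.resize(g["frame"][y0:y0+100,x0:x0+110],None,fx=6,fy=6,interpolation=cv2.INTER_CUBIC))
b=np.append(U,0)
for off in(0,-.005,-.011):
  for dz in (0,.01,.015,.02,.025,.03,.035): print(off,dz,((proj(g,s["position"]+b*off+[0,0,dz])-[x0,y0])*6).round(0))
```

```text
6.6 [ 0.6268355  -0.14288814  0.01969531] [-0.89292556 -0.23905182  0.13009598] s -0.11803982456983297
0 0 [406. 562.]
0 0.01 [410. 533.]
0 0.015 [412. 518.]
0 0.02 [415. 502.]
0 0.025 [417. 487.]
0 0.03 [419. 471.]
0 0.035 [421. 456.]
-0.005 0 [419. 582.]
-0.005 0.01 [423. 553.]
-0.005 0.015 [425. 538.]
-0.005 0.02 [427. 523.]
-0.005 0.025 [429. 507.]
-0.005 0.03 [432. 492.]
-0.005 0.035 [434. 476.]
-0.011 0 [434. 607.]
-0.011 0.01 [438. 577.]
-0.011 0.015 [440. 562.]
-0.011 0.02 [443. 547.]
-0.011 0.025 [445. 532.]
-0.011 0.03 [447. 516.]
-0.011 0.035 [450. 501.]
```

View pics/s5.png

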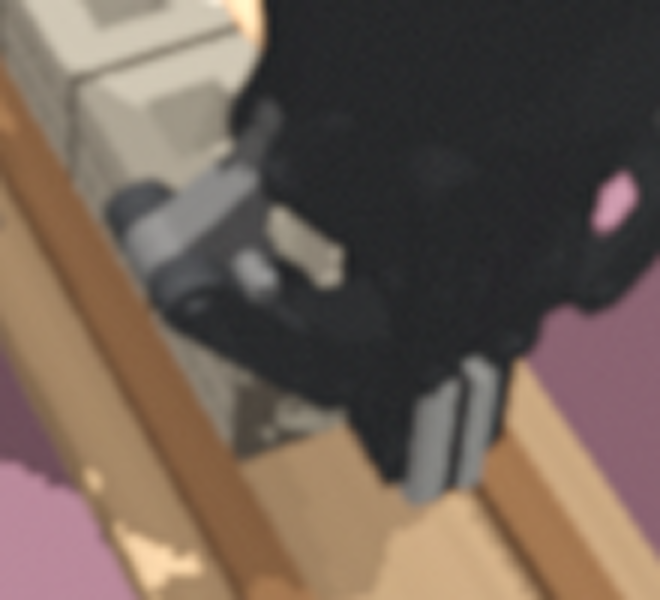

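The bottom of the pads in this picture, near (440,490), fits about 33 mm above the TCP. I'll go down in small steps, watching the force, to get the true tips to about z 0.026.

Call:
apply_moves --commands '[{"travel": [0,0,0.005],"twist": [0,0,0],"claw": 0},{"travel": [0,0,0.01],"twist": [0,0,0],"claw": 0},{"travel": [0,0,0.015],"twist": [0,0,0],"claw": 0},{"travel": [0,0,0.02],"twist": [0,0,0],"claw": 0},{"travel": [0,0,0.02],"twist": [0,0,0],"claw": 0},{"travel": [0,0,0.02],"twist": [0,0,0],"claw": 0}]'

```text
clock: 7.25
position: [0.628, -0.1431, 0.0018]
tool_rot: [-3.141, -0.0, 1.946]
force: [0.7, -0.8, -0.4]
grip_width: 0.0003
```

```bash
cat > look.py <<'E'
from workcell import bot
from h import *
import sys
s=bot.observe(); g=bot.grab_frame("side")
print(s["clock"],s["position"],s["force"],"pushF",s["force"][:2]@U,"s",(s["position"][:2]-RC)@U)
im=g["frame"]; p=proj(g,s["position"]+[0,0,.03]); x0,y0=int(p[0])-65,int(p[1])-65
c=cv2.resize(im[y0:y0+95,x0:x0+120],None,fx=6,fy=6,interpolation=cv2.INTER_CUBIC)
cv2.imwrite(f"pics/{sys.argv[1]}.png",c); print("origin",x0,y0)
b=np.append(U,0)
for off in(0,-.008):
  print(off,[((proj(g,s["position"]+b*off+[0,0,dz])-[x0,y0])*6).round(0).tolist() for dz in (.02,.025,.03,.035)])
E
python3 look.py s6
```

```text
7.25 [ 0.62804562 -0.1431397   0.00184608] [ 0.73019863 -0.7713372  -0.43343682] pushF -0.9852843732361942 s -0.11871739140917416
origin 274 267
0 [[389.0, 425.0], [392.0, 410.0], [394.0, 395.0], [396.0, 380.0]]
-0.008 [[409.0, 457.0], [412.0, 442.0], [414.0, 427.0], [416.0, 412.0]]
```

View pics/s6.png

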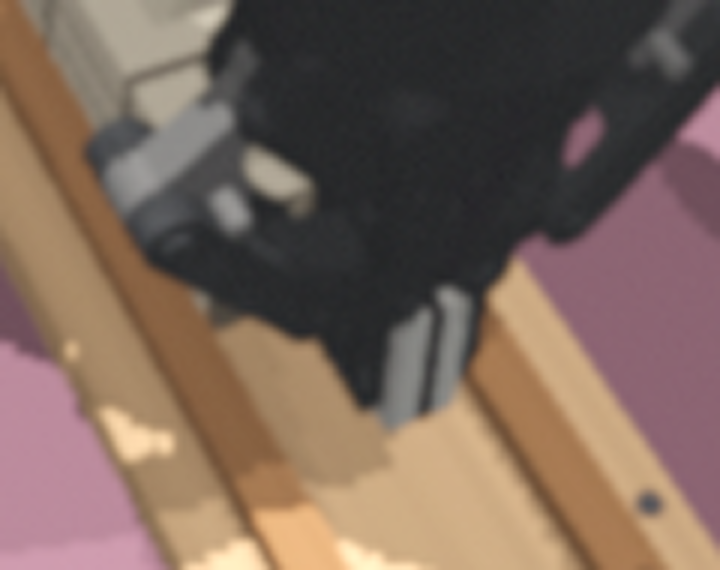

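Call:
apply_moves --commands '[{"travel": [0,0,0.003],"twist": [0,0,0],"claw": 0},{"travel": [0,0,0.006],"twist": [0,0,0],"claw": 0},{"travel": [0,0,0.009],"twist": [0,0,0],"claw": 0},{"travel": [0.004,0,0.01],"twist": [0,0,0],"claw": 0},{"travel": [0.008,0,0.01],"twist": [0,0,0],"claw": 0},{"travel": [0.012,0,0.01],"twist": [0,0,0],"claw": 0},{"travel": [0.016,0,0.01],"twist": [0,0,0],"claw": 0},{"travel": [0.019,0,0.01],"twist": [0,0,0],"claw": 0},{"travel": [0.021,0,0.01],"twist": [0,0,0],"claw": 0},{"travel": [0.023,0,0.01],"twist": [0,0,0],"claw": 0}]'

```text
clock: 8.3
position: [0.6196, -0.1216, -0.008]
tool_rot: [3.142, 0.0, 1.946]
force: [0.3, 0.6, -0.8]
grip_width: -0.0002
```

```bash
python3 look.py s7; python3 chk.py 7
```

```text
8.3 [ 0.6196149  -0.12159495 -0.0080436 ] [ 0.27658257  0.55738888 -0.76568425] pushF 0.4172365523292243 s -0.09558191111744642
origin 264 257
0 [[391.0, 424.0], [392.0, 409.0], [394.0, 394.0], [396.0, 379.0]]
-0.008 [[409.0, 454.0], [411.0, 440.0], [413.0, 425.0], [415.0, 410.0]]
8.35 [ 0.61954843 -0.12124333 -0.00807372] [-0.26086632 -0.13696312 -0.15117884] push F -0.031825061250303814 s -0.09523039549613341 (array([ 0.0842,  0.0004, -0.0301]), array([ 0.  , -0.01,  0.  ]))
152 -0.0385
257 -0.0793
```

View pics/s7.png

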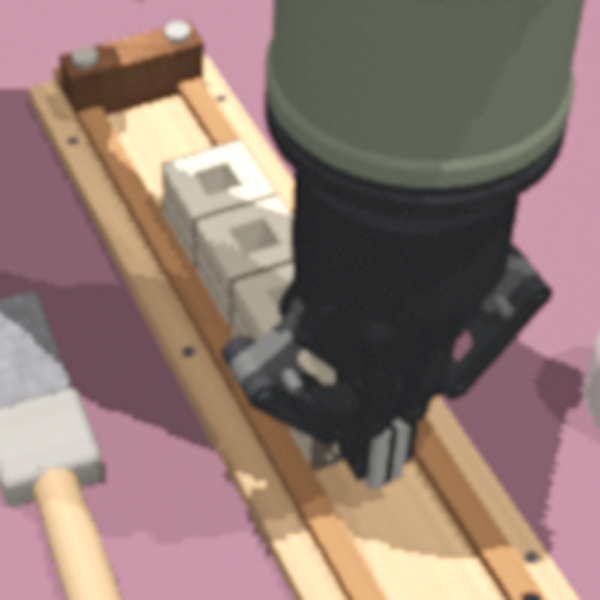

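View pics/w7.png

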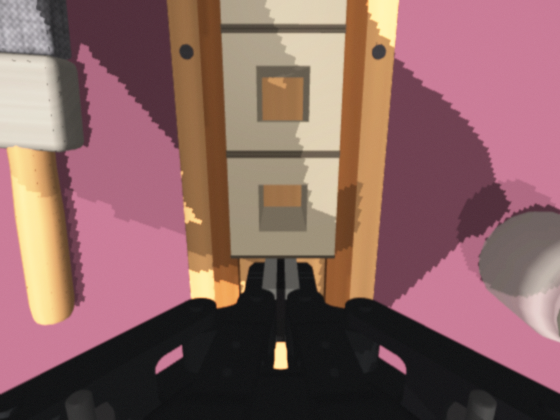

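The fingers are now behind the last block and below its top, and the row is unmoved with its back edge at row 257. I'll push slowly.

Call:
apply_moves --commands '[{"travel": [0.002,0,0],"twist": [0,0,0],"claw": 0},{"travel": [0.004,0,0],"twist": [0,0,0],"claw": 0},{"travel": [0.006,0,0],"twist": [0,0,0],"claw": 0},{"travel": [0.008,0,0],"twist": [0,0,0],"claw": 0},{"travel": [0.01,0,0],"twist": [0,0,0],"claw": 0},{"travel": [0.012,0,0],"twist": [0,0,0],"claw": 0},{"travel": [0.014,0,0],"twist": [0,0,0],"claw": 0},{"travel": [0.016,0,0],"twist": [0,0,0],"claw": 0},{"travel": [0.018,0,0],"twist": [0,0,0],"claw": 0},{"travel": [0.02,0,0],"twist": [0,0,0],"claw": 0}]'

```text
clock: 9.45
position: [0.6123, -0.103, -0.0081]
tool_rot: [-3.142, 0.0, 1.946]
force: [1.1, -1.1, -1.1]
grip_width: -0.0002
```

```bash
python3 chk.py 8
```

```text
9.45 [ 0.61225607 -0.10298263 -0.00809934] [ 1.11465366 -1.05678459 -1.0610569 ] push F -1.391772884099703 s -0.075567657875185 (array([ 0.0646,  0.0005, -0.0301]), array([-0.  ,  0.  , -0.01]))
168 -0.0246
```

View pics/s8.png

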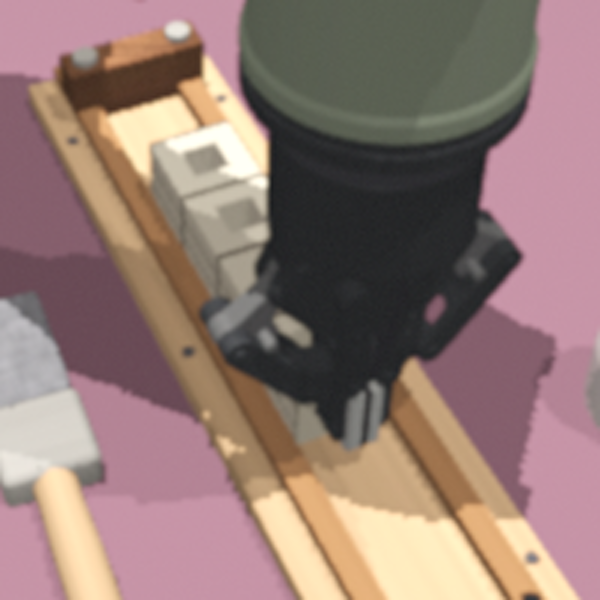

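View pics/w8.png

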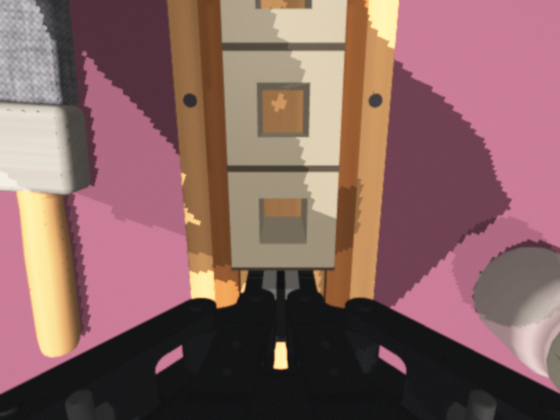

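The row slides as one. The joint behind the second-last block moved from −0.0385 to −0.0246, and finger contact is at 10.5 mm ahead of the TCP. About 65 mm remain.

Call:
apply_moves --commands '[{"travel": [0.003,0,0],"twist": [0,0,0],"claw": 0},{"travel": [0.006,0,0],"twist": [0,0,0],"claw": 0},{"travel": [0.009,0,0],"twist": [0,0,0],"claw": 0},{"travel": [0.012,0,0],"twist": [0,0,0],"claw": 0},{"travel": [0.015,0,0],"twist": [0,0,0],"claw": 0},{"travel": [0.018,0,0],"twist": [0,0,0],"claw": 0},{"travel": [0.021,0,0],"twist": [0,0,0],"claw": 0},{"travel": [0.024,0,0],"twist": [0,0,0],"claw": 0},{"travel": [0.027,0,0],"twist": [0,0,0],"claw": 0},{"travel": [0.03,0,0],"twist": [0,0,0],"claw": 0}]'

```text
clock: 10.55
position: [0.6013, -0.075, -0.0081]
tool_rot: [3.142, 0.0, 1.946]
force: [0.7, -1.2, 1.1]
grip_width: 0.0005
```

Call:
apply_moves --commands '[{"travel": [0.003,0,0],"twist": [0,0,0],"claw": 0},{"travel": [0.006,0,0],"twist": [0,0,0],"claw": 0},{"travel": [0.009,0,0],"twist": [0,0,0],"claw": 0},{"travel": [0.012,0,0],"twist": [0,0,0],"claw": 0},{"travel": [0.015,0,0],"twist": [0,0,0],"claw": 0},{"travel": [0.018,0,0],"twist": [0,0,0],"claw": 0},{"travel": [0.021,0,0],"twist": [0,0,0],"claw": 0},{"travel": [0.023,0,0],"twist": [0,0,0],"claw": 0},{"travel": [0.025,0,0],"twist": [0,0,0],"claw": 0},{"travel": [0.026,0,0],"twist": [0,0,0],"claw": 0}]'

```text
clock: 11.55
position: [0.5917, -0.0508, -0.0081]
tool_rot: [-3.141, -0.0, 1.946]
force: [0.3, -1.3, 0.4]
grip_width: 0.0
```

```bash
python3 chk.py 9
```

```text
11.55 [ 0.59169507 -0.05076272 -0.00814037] [ 0.28412185 -1.27535972  0.36314815] push F -1.29074809540759 s -0.01944570541485959 (array([ 0.0084,  0.0005, -0.0301]), array([-0.01, -0.01, -0.  ]))
45 0.0722
```

View pics/s9.png

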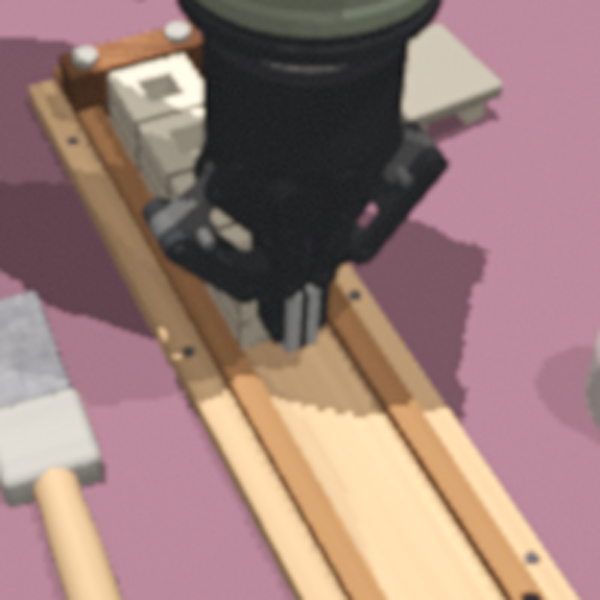

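View pics/w9.png

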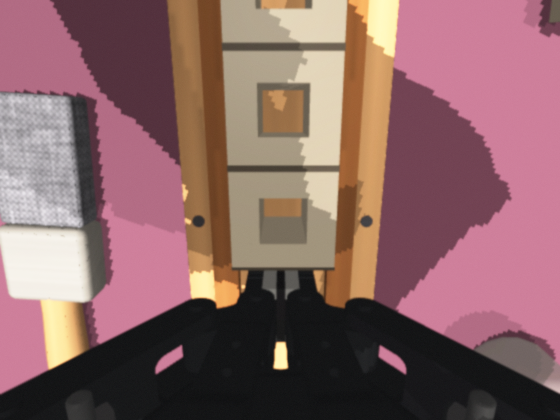

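The row is closed and about 8 mm from the stop. I'll creep until the force rises.

Call:
apply_moves --commands '[{"travel": [0.001,0,0],"twist": [0,0,0],"claw": 0},{"travel": [0.002,0,0],"twist": [0,0,0],"claw": 0},{"travel": [0.003,0,0],"twist": [0,0,0],"claw": 0},{"travel": [0.004,0,0],"twist": [0,0,0],"claw": 0},{"travel": [0.005,0,0],"twist": [0,0,0],"claw": 0},{"travel": [0.006,0,0],"twist": [0,0,0],"claw": 0},{"travel": [0.007,0,0],"twist": [0,0,0],"claw": 0},{"travel": [0.007,0,0],"twist": [0,0,0],"claw": 0}]'

```text
clock: 12.45
position: [0.5892, -0.0442, -0.0081]
tool_rot: [-3.142, -0.0, 1.946]
force: [0.4, 0.5, -0.6]
grip_width: 0.0001
```

```bash
python3 chk.py 10
```

```text
12.45 [ 0.58917871 -0.04422849 -0.00809014] [ 0.38935174  0.49802815 -0.60228505] push F 0.3206762537646953 s -0.012443895741712459 (array([ 0.0014,  0.0004, -0.0301]), array([-0.  , -0.01,  0.  ]))
168 0.0385
```

Call:
apply_moves --commands '[{"travel": [0.0005,0,0],"twist": [0,0,0],"claw": 0},{"travel": [0.001,0,0],"twist": [0,0,0],"claw": 0},{"travel": [0.0015,0,0],"twist": [0,0,0],"claw": 0}]'

```text
clock: 12.85
position: [0.5888, -0.0432, -0.0081]
tool_rot: [3.141, 0.0, 1.946]
force: [0.7, -2.0, 0.0]
grip_width: 0.0001
```

Call:
apply_moves --commands '[{"travel": [0.0005,0,0],"twist": [0,0,0],"claw": 0},{"travel": [0.001,0,0],"twist": [0,0,0],"claw": 0}]'

```text
clock: 13.05
position: [0.5885, -0.0428, -0.008]
tool_rot: [3.141, 0.001, 1.945]
force: [3.3, -6.7, -0.4]
grip_width: -0.0001
```

```bash
python3 chk.py 11
```

```text
13.05 [ 0.58852688 -0.04276082 -0.00801939] [ 3.31398493 -6.67148613 -0.35979835] push F -7.421847439001098 s -0.01083945664750137 (array([-0.0002,  0.0005, -0.03  ]), array([ 0.01,  0.05, -0.03]))
46 0.0806
```

View pics/s11.png

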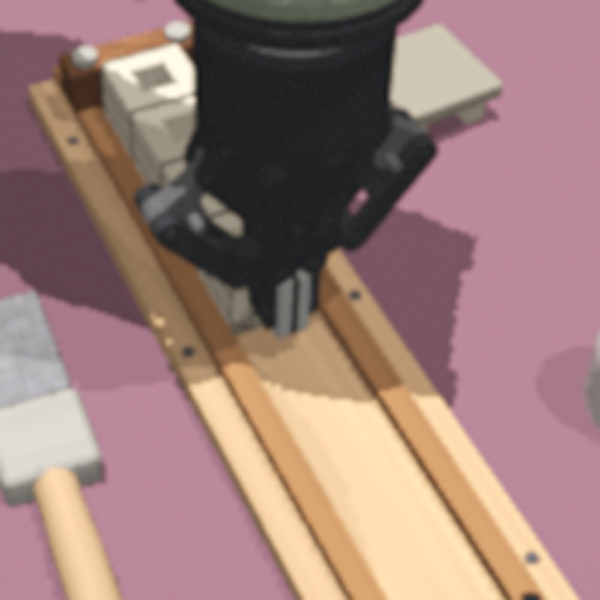

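The force rose from 1.3 to 7.4 N at the predicted position (s = −0.011), so the row is home. I'll back off straight, rise and look.

Call:
apply_moves --commands '[{"travel": [-0.002,0,0],"twist": [0,0,0],"claw": 0},{"travel": [-0.005,0,0],"twist": [0,0,0],"claw": 0},{"travel": [-0.015,0,0],"twist": [0,0,0],"claw": 0},{"travel": [-0.03,0,0],"twist": [0,0,0],"claw": 0},{"travel": [-0.05,0,0],"twist": [0,0,0],"claw": 0},{"travel": [-0.07,0,-0.02],"twist": [0,0,0],"claw": 0},{"travel": [-0.09,0,-0.06],"twist": [0,0,0],"claw": 0},{"travel": [-0.11,0,-0.1],"twist": [0,0,0],"claw": 0},{"travel": [-0.12,0,-0.14],"twist": [0,0,0],"claw": 0},{"travel": [-0.12,0,-0.14],"twist": [0,0,0],"claw": 0}]'

```text
clock: 14.15
position: [0.635, -0.1581, 0.1374]
tool_rot: [3.135, 0.005, 1.943]
force: [0.5, 0.2, -0.2]
grip_width: -0.0003
```

```bash
python3 chk.py 12
python3 - <<'E'
from workcell import bot
import cv2
t=bot.grab_frame("top"); cv2.imwrite("pics/t12.png",cv2.resize(t["frame"][150:295,210:440],None,fx=3,fy=3,interpolation=cv2.INTER_CUBIC))
E
```

```text
14.15 [ 0.6349586  -0.15811287  0.13741587] [ 0.49088143  0.152706   -0.15453514] push F -0.037828301559352163 s -0.13518230989864366 (array([ 0.1248, -0.0016,  0.1148]), array([ 0.36,  0.3 , -0.2 ]))
```

View pics/s12.png

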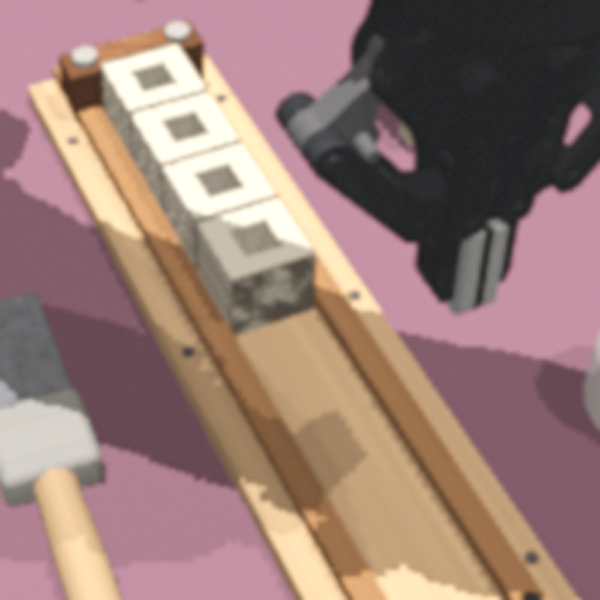

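View pics/w12.png

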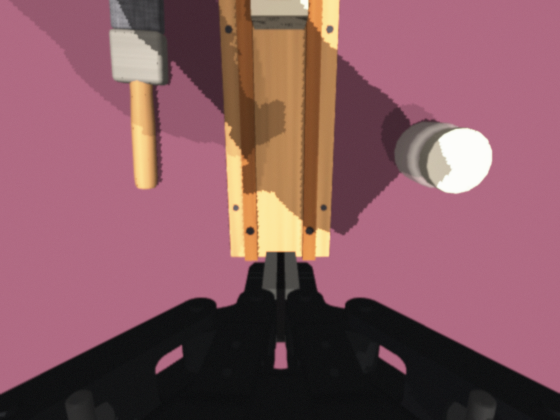

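View pics/t12.png

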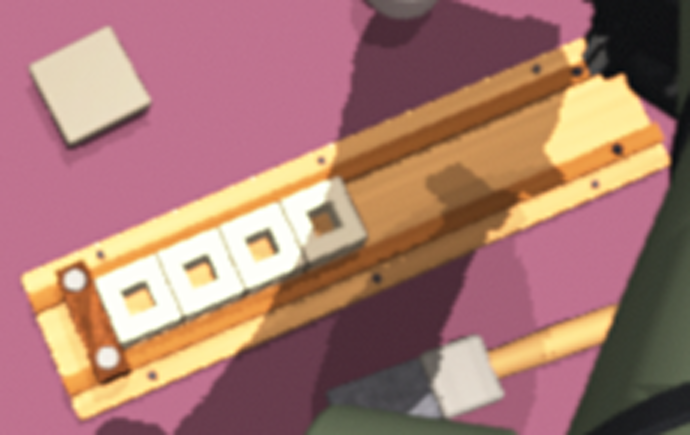

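The side and top views show the first block flush with the stop, at top crop (97..120, 290..345), and all four closed with no gaps. The cap, brush and jar are where they were. One check of lengths: the row's back edge should lie at s = 0 if the row is home.

Run:
```python
from workcell import bot
from h import *
t=bot.grab_frame("top"); g=bot.grab_frame("side")
T=lambda x,y,z:(ray(t,(210+x/3-.33,150+y/3-.33),z)[:2]-RC)@U
S=lambda x,y,z:(ray(g,(205+x/3-.33,165+y/3-.33),z)[:2]-RC)@U
print("back top",np.mean([T(341,179,.048),T(367,240,.048)]),"side",np.mean([S(312,258,.048),S(231,288,.048)]))
print("front side",np.mean([S(103,63,.048),S(181,43,.048)]),"front top",np.mean([T(97,290,.048),T(121,346,.048)]))
print(bot.job_done())
```

```text
back top 0.0008543303216186285 side -0.001463809025951733
front side 0.15948710089465304 front top 0.16006806845187543
the job is handed in; nothing more can be done
None
```

The job is handed in. The row was pushed about 78 mm along the channel as one closed train until it met the stop. I touched only the last block, with the shut fingertips, and finished at about 14 s of the 38 s allowed.

**Last checks:**
- **Push force:** it rose from about 1.3 N while sliding to 7.4 N at the predicted end position.
- **Row position:** the front face measured 159.5 mm (side view) and 160.1 mm (top view) along the rail, with the stop's face at 160 mm. The back edge measured −1.5 mm and +0.9 mm, where 0 means fully home. The two views differ by about 2 mm, which is the calibration accuracy.
- **Pictures:** no gaps show in the row, the blocks stand upright, and the jar, cap and brush look unmoved.

**One disagreement:** the shut fingertips turned out to be about 30 mm short of the stated tool point. My first approach therefore passed just over the last block without touching it. I backed out, measured the real tip height in the side view, and pushed with the tool point about 30 mm lower.

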